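Socket tray put back in order of size

TASK

The hub job is done: put the four loose sockets back on the red socket tray in order of size, each standing with its hexagon end up over the post of the black seat that fits its diameter, fully down in the seat, and let go. Leave the ball bearing and the roll of black tape undisturbed.

Things in the scene. Friction and masses are not known exactly. Their poses are not given: they have to be found in the camera images.
- socket_34: smallest of four loose bright-steel sockets: round barrel 34 mm in diameter, 50 mm tall, 0.24 kg, standing on the bench, open hexagon (22 mm across flats) up; a 19 mm square hole, 24 mm deep, in the foot runs on into the hexagon. Grip across the barrel from above, anywhere round it. Origin: centre of its underside; z up along the barrel.
- socket_42: second smallest of four loose bright-steel sockets: round barrel 42 mm in diameter, 54 mm tall, 0.34 kg, standing on the bench, open hexagon (30 mm across flats) up; a 19 mm square hole, 24 mm deep, in the foot runs on into the hexagon. Grip across the barrel from above, anywhere round it. Origin: centre of its underside; z up along the barrel.
- socket_50: second largest of four loose bright-steel sockets: round barrel 50 mm in diameter, 58 mm tall, 0.46 kg, standing on the bench, open hexagon (36 mm across flats) up; a 19 mm square hole, 24 mm deep, in the foot runs on into the hexagon. Grip across the barrel from above, anywhere round it. Origin: centre of its underside; z up along the barrel.
- socket_58: largest of four loose bright-steel sockets: round barrel 58 mm in diameter, 62 mm tall, 0.6 kg, standing on the bench, open hexagon (44 mm across flats) up; a 19 mm square hole, 24 mm deep, in the foot runs on into the hexagon. Grip across the barrel from above, anywhere round it. Origin: centre of its underside; z up along the barrel.
- seat_58: largest of four black seats in one row on the fixed red tray (12 mm high, 292 long), 80 mm from the centre of seat_50: level floor 14 mm above the bench, rim 64 mm inner, 72 outer diameter, 5 mm high; bright post 12 mm thick, tapering from 8 mm up to a 2 mm tip 24 mm above the floor. Origin: centre of the floor, where a seated socket's origin lies; z up, y along the row to the smallest.
- seat_50: second largest of four black seats in one row on the fixed red tray (12 mm high, 292 long), 72 mm from seat_42: level floor 14 mm above the bench, rim 56 mm inner, 64 outer diameter, 5 mm high; bright post 12 mm thick, tapering from 8 mm up to a 2 mm tip 24 mm above the floor. Origin: centre of the floor, where a seated socket's origin lies; z up, y along the row to the smallest.
- seat_42: second smallest of four black seats in one row on the fixed red tray (12 mm high, 292 long), 64 mm from seat_34: level floor 14 mm above the bench, rim 48 mm inner, 56 outer diameter, 5 mm high; bright post 12 mm thick, tapering from 8 mm up to a 2 mm tip 24 mm above the floor. Origin: centre of the floor, where a seated socket's origin lies; z up, y along the row to the smallest.
- seat_34: smallest of four black seats in one row on the fixed red tray (12 mm high, 292 long), at the narrow end of the tray: level floor 14 mm above the bench, rim 40 mm inner, 48 outer diameter, 5 mm high; bright post 12 mm thick, tapering from 8 mm up to a 2 mm tip 24 mm above the floor. Origin: centre of the floor, where a seated socket's origin lies; z up, y along the row to the smallest.
- bearing: bystander: loose steel ball bearing, a ring 52 mm in diameter and 15 mm high lying flat on the bench; to be left alone. Origin: centre of its underside.
- ins_tape: bystander: loose roll of black insulating tape, 62 mm in diameter and 19 mm high, lying flat behind the sockets; to be left alone. Origin: centre of its underside.

How it is judged:
At the end, for the whole second after the job is handed in: Each socket stands hexagon end up (within 0.08 rad) in the seat of its own diameter, within 5 mm of the seat's centre, its foot within 2.5 mm of the seat's floor, at rest and let go; bearing and roll of tape within 20 mm of where they lay (horizontal distance between socket_58 and seat_58 below 0.005 m and z of socket_58 in the frame of seat_58 between -0.0025 and 0.0025 m and angle between each of socket_58, socket_50, socket_42, socket_34's own z axis and vertical below 0.08 rad and linear speed of each of socket_58, socket_50, socket_42, socket_34 below 0.02 m/s and angular speed of each of socket_58, socket_50, socket_42, socket_34 below 0.2 rad/s and horizontal distance between socket_50 and seat_50 below 0.005 m and z of socket_50 in the frame of seat_50 between -0.0025 and 0.0025 m and horizontal distance between socket_42 and seat_42 below 0.005 m and z of socket_42 in the frame of seat_42 between -0.0025 and 0.0025 m and horizontal distance between socket_34 and seat_34 below 0.005 m and z of socket_34 in the frame of seat_34 between -0.0025 and 0.0025 m and distance of each of bearing, ins_tape from where it was at the start of the episode below 0.02 m); the robot touches nothing.
It fails at once if the bearing is pushed more than 20 mm from where it lay (distance of bearing from where it was at the start of the episode above 0.02 m).
It fails at once if the roll of tape is pushed more than 20 mm from where it lay (distance of ins_tape from where it was at the start of the episode above 0.02 m).
It also fails if it takes over 104 s, if anything falls off the work surface, if the arm or the gripper's body presses on something with over 40 N, if the wrist force passes 120 N, or if a joint passes its speed limit or range.

ROBOT

A 7-joint arm with a two-finger parallel gripper is mounted at the origin on a cart in front of the work surface, level with it; the furniture and walls round the work are solid. World frame = base frame: x ahead of the robot, y to its left, z up, the work surface at z = 0. Lengths are in m, angles in rad, forces in N, time in s.
With the tool pointing down it reaches from about 0.35 to 0.9 m from the base axis. Payload 8.1 kg.
Tool frame: the origin (TCP) lies midway between the tips of the shut fingers; the grasp point (between the pads) lies 19 mm behind it; z points along the fingers, y is the line along which they close (so a half turn about z gives the same grasp; the last joint's range is limited). The gripper opens to 92 mm and grips with 3 to 60 N. Pads are 19 mm wide; open, the fingers measure 130 mm over their backs; the gripper's body (75 mm by 190 mm) begins 47 mm behind the grasp point.
Start: joints at [1.033, 0.434, 0.025, 1.573, -0.012, 1.134, -0.075], TCP at [0.263, -0.567, 0.227] pointing down, gripper open.
Joint ranges: [-2.62, 2.62], [-0.44, 2.09], [-1.27, 1.32], [0.08, 2.57], [-1.32, 4.46], [0.12, 2], [-2.74, 2.74]. Speed limits (rad/s): [2.22, 2.22, 3.01, 3.01, 3.14, 3.14, 3.14].

INTERFACE

Orientations are given as [roll, pitch, yaw] about the fixed x, y, z axes, in that order (R = Rz(yaw) Ry(pitch) Rx(roll)).
In Python, from station import sensors, grab_frame, workorder gives the robot as it stands.
- The arm moves only by the tool drive_tool, never from a script. Its argument "commands" is text: rows parted by semicolons, each of 5 numbers parted by spaces: the closure, from 0 (fully open) to 1 (shut), then the shift along the tool's x, y, z as a fraction of full scale, then the turn about the tool's z as a fraction of full scale. In form: claw x y z twist; .... A call has 1 to 20 rows; each row shifts and turns the commanded pose from where the row before left it, along the tool's axes as they then stand; what a row does not reach is not made up. Full scale, the value 1, is 40 mm for a shift and 0.08 rad for a turn. A row lasts 1/8 s, in which the tool goes at most 62.5 mm and 10.7 degrees, less where a joint would pass 70% of its speed; a pose out of reach is approached as far as the arm can. A call with a number of a shift or a turn outside -1 to 1 is refused whole. A call with a gripper value outside its range is refused whole. The fingers move at their own pace and stop on an object; the grip force is fixed at half the most. Time passes only in rows, so rows that do not move let the fingers close. It gives the time, the measured TCP pose, the force, the opening and the grip force at its end, in the units of the state.
- sensors.get_state(): the state, without advancing time (a new reading comes with each control period).
- grab_frame(name): name is "side" or "top"; returns a dict with "frame" (480x640x3 uint8, red, green, blue), "K" (3x3 intrinsics, pixels), "R" (3x3) and "t" (3): a world point X has camera coordinates R X + t. Camera axes: x right, y down, z forward; pixel columns grow to the right and rows downward; lengths in m; the calibration is good to about 2 mm. A picture is of the moment at which its call begins. There is no depth.
- workorder.job_done(): hands the job in; it is judged then, once.
The state is a dict: "clock": time; "joint_positions": joint angles; "joint_velocities": joint speeds; "effort": joint torques, N m; "eef_pos": TCP position; "tool_rot": TCP orientation; "ft_force": force on the tool from outside, world axes, zero at the start; "moment": the same for the moment, N m; "gripper_width": opening from 0.0 (shut) to 1.0 (fully open); "grip_force": force on a finger pad.
Only numpy, scipy, OpenCV 4.12 (cv2) and the standard library are available. Lean on these libraries where they do the work, as an engineer would, in place of code of your own. Each camera call takes 0.05 s, during which the arm holds its last target. There are 200 camera calls.

## Working session

There is one attempt and no reset: what is moved stays moved. The work goes in short steps, Python scripts to look and compute and a tool call to move; the robot and the scene stay as the last step left them, time stands still between calls to the robot, and variables do not carry over. Pictures are saved under pics/ and viewed, at most 14 in all, crops included, and the job is handed in when it is done.

Besides the shell and the picture viewer there is one more tool, called after "Call:" in YAML: its name, and indented under it one key for each argument. drive_tool: Moves the arm, as the interface text tells. Shift numbers are shares of 40 mm and turn numbers shares of 0.08 rad, none past 1 either way. Its arguments: {"type":"object","properties":{"commands":{"type":"string"}},"required":["commands"]}

```bash
mkdir -p pics; cat > h.py <<'E'
import numpy as np, cv2
from station import sensors, grab_frame, workorder
def snap(n,f):
    d=grab_frame(n); cv2.imwrite('pics/'+f,cv2.cvtColor(d['frame'],cv2.COLOR_RGB2BGR)); return d
def ray(d,uv,z):
    R,t=np.array(d['R']),np.array(d['t']); c=-R.T@t
    v=R.T@np.linalg.solve(d['K'],[uv[0],uv[1],1.]); return c+v*(z-c[2])/v[2]
def proj(d,X):
    p=d['K']@(np.array(d['R'])@np.array(X)+d['t']); return p[:2]/p[2]
E
python3 - <<'E'
from h import *
import pickle
D={n:snap(n,n+'0.png') for n in('top','side')}
pickle.dump(D,open('d0.pkl','wb'))
for n in D: print(n,-D[n]['R'].T@D[n]['t'],D[n]['R'].round(2).tolist(),D[n]['K'].round().tolist())
print(sensors.get_state())
E
```

```text
top [0.31377327 0.1845251  1.1052189 ] [[0.0, -1.0, -0.0], [-0.98, -0.0, -0.18], [0.18, 0.0, -0.98]] [[585.0, 0.0, 316.0], [0.0, 585.0, 241.0], [0.0, 0.0, 1.0]]
side [0.3967123  0.86053362 0.69852736] [[-0.99, -0.17, 0.01], [-0.13, 0.69, -0.71], [0.11, -0.71, -0.7]] [[525.0, 0.0, 324.0], [0.0, 525.0, 241.0], [0.0, 0.0, 1.0]]
{'clock': 0.1, 'joint_positions': array([ 1.0333861 ,  0.43518737,  0.02498464,  1.57398368, -0.01159102,
        1.13397648, -0.07510276]), 'joint_velocities': array([-0.00064428, -0.00139154,  0.00054625, -0.00268951,  0.00124512,
        0.00162787, -0.00211928]), 'effort': array([ 3.03348083e-03, -6.69130182e+01,  9.87803265e-01, -3.15142787e+01,
       -6.05736952e-02,  3.75374488e-02,  8.50433844e-05]), 'eef_pos': array([ 0.26303307, -0.56647017,  0.22601108]), 'tool_rot': array([-3.14018980e+00,  1.42117494e-04,  4.34732185e-01]), 'ft_force': array([-0.62379757, -0.3565815 ,  0.09945684]), 'moment': array([ 0.00535355,  0.01983611, -0.00363884]), 'grip_force': 0.0, 'gripper_width': 1.0041137057641423}
```

View pics/top0.png

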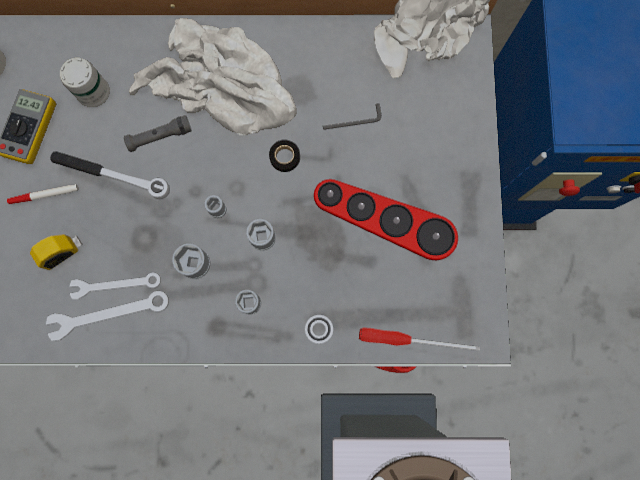

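View pics/side0.png

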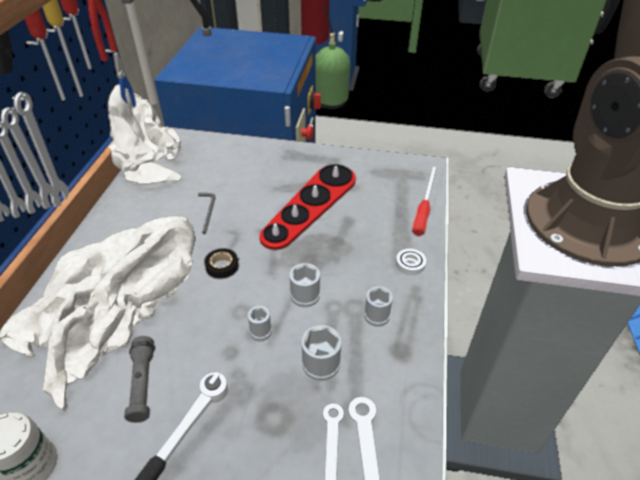

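```bash
cat > m.py <<'E'
from h import *
import pickle
D=pickle.load(open('d0.pkl','rb'))
def seats(d):
    f=cv2.cvtColor(d['frame'],cv2.COLOR_RGB2HSV)
    red=((f[...,1]>150)&((f[...,0]<8)|(f[...,0]>172))&(f[...,2]>90)).astype(np.uint8)
    cs,_=cv2.findContours(red,cv2.RETR_CCOMP,cv2.CHAIN_APPROX_NONE)
    cs_,h=cv2.findContours(red,cv2.RETR_CCOMP,cv2.CHAIN_APPROX_NONE)
    out=max((c for c in cs_),key=lambda c:cv2.contourArea(c)); r=cv2.boundingRect(out)
    res=[]
    for c,hh in zip(cs_,h[0]):
        if hh[3]>=0 and cv2.contourArea(c)>100 and cv2.pointPolygonTest(out,tuple(map(float,c[0,0])),True)>-1:
            e=cv2.fitEllipse(c); res.append((*ray(d,e[0],.016)[:2],cv2.contourArea(c)))
    return np.array(res)
for n in D: print(n,seats(D[n]).round(4).tolist())
f=cv2.cvtColor(D['top']['frame'],cv2.COLOR_RGB2BGR)
c=f[180:330,150:350]; cv2.imwrite('pics/c.png',cv2.resize(c,None,fx=4,fy=4,interpolation=cv2.INTER_CUBIC))
E
python3 m.py
```

```text
top [[0.5212, -0.0361, 1167.0], [0.5517, 0.0379, 905.5], [0.5793, 0.1045, 690.0], [0.6039, 0.1637, 503.5]]
side []
```

View pics/c.png

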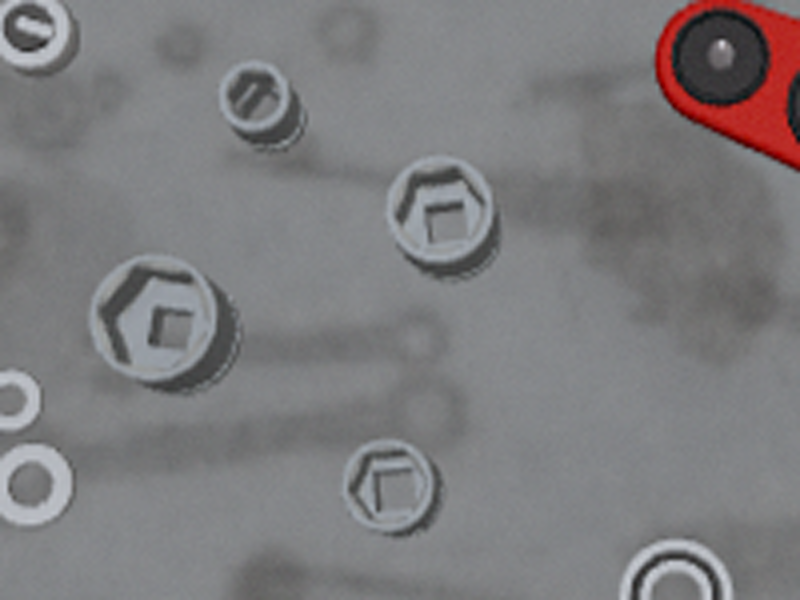

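```bash
python3 - <<'E'
from h import *
import pickle
d=pickle.load(open('d0.pkl','rb'))['top']
for n,u,v,z in(('34',255,97,.05),('50',440,211,.058),('58',153,318,.062),('42',389,486,.054)):
    print(n,ray(d,(150+u/4-.375,180+v/4-.375),z).round(4))
for n,p in(('tape',(284,155)),('bearing',(319,328))): print(n,ray(d,p,.015).round(3))
E
```

```text
34 [0.5753 0.3803 0.05  ]
50 [0.5199 0.2925 0.058 ]
58 [0.4698 0.4207 0.062 ]
42 [0.3949 0.3134 0.054 ]
tape [0.682 0.252 0.015]
bearing [0.349 0.184 0.015]
```

Call:
drive_tool:
  commands: "0 0 0 0 -.93;0 0 0 0 -.93;0 0 0 0 -.93;0 0 0 0 -.93;0 0 0 0 -.93;0 0 0 0 -.93;0 0 0 0 -.93;0 0 0 0 -.93;0 0 0 0 -.93;0 0 0 0 -.93;0 .5 0 0 0;0 1 -.1 0 0;0 1 -.1 0 0;0 1 -.1 0 0;0 1 -.1 0 0;0 1 -.1 0 0;0 1 -.1 0 0;0 1 -.1 0 0;0 1 -.1 0 0;0 0 0 0 0"

```text
clock: 2.6
eef_pos: [0.3642, -0.2363, 0.2268]
tool_rot: [-3.141, -0.001, 1.183]
ft_force: [0.0, -0.7, -0.0]
gripper_width: 0.997
grip_force: 0.0
```

Call:
drive_tool:
  commands: "0 .5 0 0 0;0 1 -.1 0 0;0 1 -.1 0 0;0 1 -.1 0 0;0 1 -.1 0 0;0 1 -.1 0 0;0 1 -.1 0 0;0 1 -.1 0 0;0 1 -.1 0 0;0 1 -.1 .5 0;0 1 -.1 .5 0;0 1 -.1 .5 0;0 1 -.1 .5 0;0 1 -.1 .5 0;0 .2 -.15 .6 0;0 0 0 0 0;0 0 0 0 0"

```text
clock: 4.72
eef_pos: [0.5197, 0.2872, 0.1033]
tool_rot: [3.141, 0.0, 1.177]
ft_force: [0.0, 1.6, 1.0]
gripper_width: 0.997
grip_force: 0.0
```

```bash
cat > st.py <<'E'
from h import *
import sys
s=sensors.get_state(); p=s['eef_pos']; y=s['tool_rot'][2]; print(p.round(4),s['tool_rot'].round(3),s['clock'])
T=dict(s34=(.5753,.3803),s50=(.5199,.2925),s58=(.4698,.4207),s42=(.3949,.3134),t34=(.6039,.1637),t42=(.5793,.1045),t50=(.5517,.0379),t58=(.5212,-.0361))
for k in sys.argv[1:]:
    a=np.array(T[k])-p[:2]; print(k,'rows of x,y:',np.round([(a@[np.cos(y),np.sin(y)])/.04,(a@[np.sin(y),-np.cos(y)])/.04],2))
E
python3 st.py s50; python3 -c "
from h import *
d=snap('top','t1.png');e=snap('side','s1.png')
a=d['frame'][130:330,130:400];b=e['frame'][150:450,150:450]
cv2.imwrite('pics/ab.png',np.hstack([cv2.resize(a,(405,300)),b])[...,::-1])
p=sensors.get_state()['eef_pos'];print(proj(d,p),proj(e,p))"
```

```text
[0.5197 0.2872 0.1033] [3.141 0.    1.177] 4.725
s50 rows of x,y: [ 0.12 -0.05]
[260.00745279 227.15203869] [305.39568618 251.04020446]
```

View pics/ab.png

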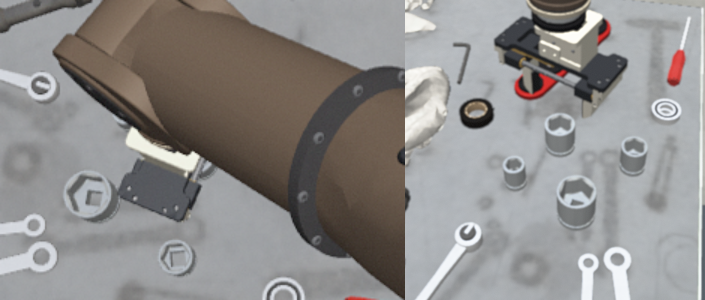

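Call:
drive_tool:
  commands: "0 .12 -.05 0 0;0 0 0 .7 0;0 0 0 .7 0;0 0 0 .7 0;0 0 0 0 0;0 0 0 0 0;1 0 0 0 0;1 0 0 0 0;1 0 0 0 0;1 0 0 0 0;1 0 0 0 0;1 0 0 0 0;1 0 0 0 0;1 0 0 0 0"

```text
clock: 6.58
eef_pos: [0.5197, 0.2932, 0.0188]
tool_rot: [3.141, -0.0, 1.179]
ft_force: [2.1, -1.6, 1.8]
gripper_width: 0.535
grip_force: 30.0
```

Call:
drive_tool:
  commands: "1 0 0 -.5 0;1 0 0 -.7 0;1 0 0 -.7 0;1 0 0 -.7 0;1 -.5 .3 0 0;1 -.8 .45 0 0;1 -.8 .45 0 0;1 -.8 .45 0 0;1 -.8 .45 0 0;1 -.8 .45 0 0;1 -.8 .45 0 0;1 -.3 .18 0 0;1 0 0 0 0;1 0 0 0 0;1 0 0 0 0"

```text
clock: 8.45
eef_pos: [0.5511, 0.0395, 0.1229]
tool_rot: [-3.141, -0.001, 1.181]
ft_force: [0.6, 0.6, -4.8]
gripper_width: 0.535
grip_force: 30.0
```

```bash
python3 st.py t50; python3 -c "
from h import *
d=snap('top','t2.png');e=snap('side','s2.png')
b=e['frame'][110:270,220:400]
cv2.imwrite('pics/b2.png',cv2.resize(b,None,fx=3,fy=3,interpolation=cv2.INTER_CUBIC)[...,::-1])
p=sensors.get_state()['eef_pos'];print((proj(e,p)-[220,110])*3,[((proj(e,p+[0,0,h])-[220,110])*3).round() for h in(-.019,.039)])"
```

```text
[0.5511 0.0395 0.1229] [-3.141e+00 -1.000e-03  1.181e+00] 8.45
t50 rows of x,y: [-0.03  0.03]
[285.00272422 121.99002585] [array([285., 147.]), array([285.,  69.])]
```

View pics/b2.png

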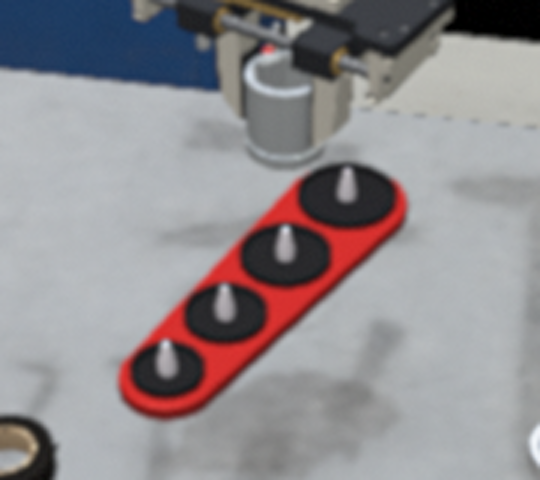

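Call:
drive_tool:
  commands: "1 -.03 .03 .4 0;1 0 0 .5 0;1 0 0 .5 0;1 0 0 .4 0;1 0 0 .2 0;1 0 0 .12 0;1 0 0 0 0;1 0 0 0 0"

```text
clock: 9.55
eef_pos: [0.5524, 0.0362, 0.0385]
tool_rot: [3.141, -0.0, 1.179]
ft_force: [0.3, 1.1, -3.9]
gripper_width: 0.538
grip_force: 30.0
```

```bash
python3 st.py t50; python3 -c "
from h import *
e=snap('side','s3.png')
b=e['frame'][110:270,220:400]
for X in((.5212,-.0361),(.5517,.0379),(.5793,.1045),(.6039,.1637)): print(((proj(e,[*X,.038])-[220,110])*3).round(),((proj(e,[*X,.019])-[220,110])*3).round())
cv2.imwrite('pics/b3.png',cv2.resize(b,None,fx=3,fy=3,interpolation=cv2.INTER_CUBIC)[...,::-1])"
```

```text
[0.5524 0.0362 0.0385] [ 3.141 -0.     1.179] 9.55
t50 rows of x,y: [ 0.03 -0.03]
[347. 167.] [346. 189.]
[285. 226.] [285. 248.]
[224. 285.] [224. 307.]
[165. 341.] [166. 363.]
```

View pics/b3.png

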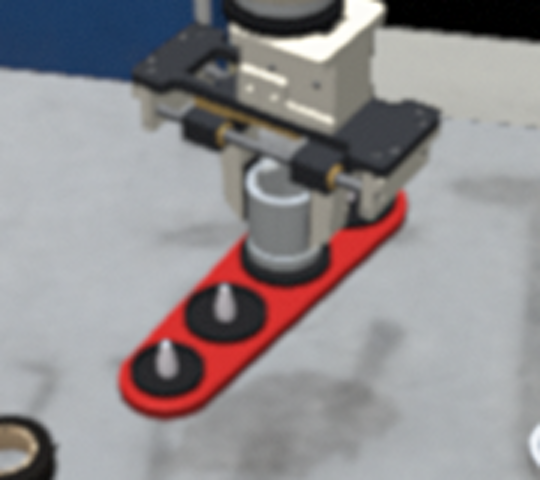

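Call:
drive_tool:
  commands: "1 .03 -.03 0 0;1 0 0 .07 0;1 0 0 .06 0;1 0 0 0 0;1 0 0 0 0"

```text
clock: 10.22
eef_pos: [0.5513, 0.0377, 0.0327]
tool_rot: [-3.142, 0.0, 1.179]
ft_force: [-0.8, 0.7, -1.0]
gripper_width: 0.536
grip_force: 30.0
```

Call:
drive_tool:
  commands: "0 0 0 0 0;0 0 0 0 0;0 0 0 0 0;0 0 0 0 0;0 0 0 -.4 0;0 0 0 -.8 0;0 0 0 -1 0;0 .3 -.4 0 0;0 .7 -.9 0 0;0 .7 -.9 0 0;0 .7 -.9 0 0;0 .7 -.9 0 0;0 .7 -.9 0 0;0 .7 -.9 0 0;0 .37 -.45 0 0;0 0 0 0 0;0 0 0 0 0;0 0 0 0 0"

```text
clock: 12.48
eef_pos: [0.3953, 0.312, 0.1206]
tool_rot: [3.141, 0.001, 1.177]
ft_force: [0.6, 0.8, -0.5]
gripper_width: 1.001
grip_force: 0.0
```

```bash
python3 st.py s42
```

```text
[0.3953 0.312  0.1206] [3.141e+00 1.000e-03 1.177e+00] 12.475
s42 rows of x,y: [ 0.03 -0.02]
```

Call:
drive_tool:
  commands: "0 .03 -.02 .5 0;0 0 0 .8 0;0 0 0 .8 0;0 0 0 .44 0;0 0 0 0 0;0 0 0 0 0;1 0 0 0 0;1 0 0 0 0;1 0 0 0 0;1 0 0 0 0;1 0 0 0 0;1 0 0 0 0;1 0 0 0 0;1 0 0 0 0;1 0 0 0 0"

```text
clock: 14.35
eef_pos: [0.3946, 0.3146, 0.0191]
tool_rot: [3.141, 0.0, 1.179]
ft_force: [1.3, -0.6, -0.3]
gripper_width: 0.448
grip_force: 30.0
```

Call:
drive_tool:
  commands: "1 0 0 -.5 0;1 0 0 -.7 0;1 0 0 -.7 0;1 0 0 -.7 0;1 -.2 .4 0 0;1 -.45 .9 0 0;1 -.45 .9 0 0;1 -.45 .9 0 0;1 -.45 .9 0 0;1 -.45 .9 0 0;1 -.45 .9 0 0;1 -.16 .46 0 0;1 0 0 0 0;1 0 0 0 0;1 0 0 0 0"

```text
clock: 16.23
eef_pos: [0.5782, 0.1073, 0.1231]
tool_rot: [-3.141, -0.0, 1.181]
ft_force: [0.1, -0.4, -3.5]
gripper_width: 0.452
grip_force: 30.0
```

```bash
python3 st.py t42
```

```text
[0.5782 0.1073 0.1231] [-3.141 -0.     1.181] 16.225
t42 rows of x,y: [-0.05  0.05]
```

Call:
drive_tool:
  commands: "1 -.05 .05 .4 0;1 0 0 .5 0;1 0 0 .5 0;1 0 0 .4 0;1 0 0 .2 0;1 0 0 .05 0;1 0 0 0 0;1 0 0 0 0"

```text
clock: 17.23
eef_pos: [0.5807, 0.1034, 0.0418]
tool_rot: [3.141, -0.001, 1.179]
ft_force: [-0.5, -0.0, -3.2]
gripper_width: 0.452
grip_force: 30.0
```

```bash
python3 st.py t42; python3 -c "
from h import *
e=snap('side','s4.png')
b=e['frame'][110:270,220:400]
cv2.imwrite('pics/b4.png',cv2.resize(b,None,fx=3,fy=3,interpolation=cv2.INTER_CUBIC)[...,::-1])"
```

```text
[0.5807 0.1034 0.0418] [ 3.141e+00 -1.000e-03  1.179e+00] 17.225
t42 rows of x,y: [ 0.01 -0.04]
```

View pics/b4.png

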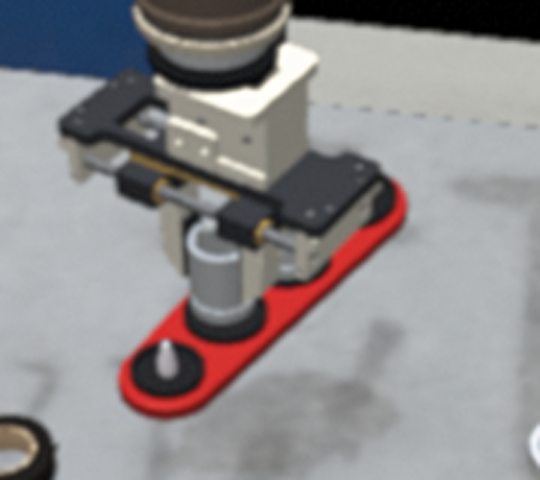

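Call:
drive_tool:
  commands: "1 .01 -.04 0 0;1 0 0 .08 0;1 0 0 .08 0;1 0 0 .05 0;1 0 0 0 0;1 0 0 0 0"

```text
clock: 18.02
eef_pos: [0.5787, 0.1042, 0.0331]
tool_rot: [3.142, 0.0, 1.179]
ft_force: [-3.8, -1.8, 5.8]
gripper_width: 0.449
grip_force: 30.0
```

Call:
drive_tool:
  commands: "0 0 0 0 0;0 0 0 0 0;0 0 0 0 0;0 0 0 0 0;0 0 0 -.4 0;0 0 0 -.8 0;0 0 0 -1 0;0 .4 -.2 0 0;0 .9 -.4 0 0;0 .9 -.4 0 0;0 .9 -.4 0 0;0 .9 -.4 0 0;0 .9 -.4 0 0;0 .9 -.4 0 0;0 .54 -.12 0 0;0 0 0 0 0;0 0 0 0 0;0 0 0 0 0"

```text
clock: 20.27
eef_pos: [0.5756, 0.3787, 0.1207]
tool_rot: [3.141, 0.001, 1.177]
ft_force: [0.3, -0.6, 0.5]
gripper_width: 1.001
grip_force: 0.0
```

```bash
python3 st.py s34
```

```text
[0.5756 0.3787 0.1207] [3.141e+00 1.000e-03 1.177e+00] 20.275
s34 rows of x,y: [ 0.03 -0.02]
```

Call:
drive_tool:
  commands: "0 .03 -.02 .5 0;0 0 0 .8 0;0 0 0 .8 0;0 0 0 .49 0;0 0 0 0 0;0 0 0 0 0;1 0 0 0 0;1 0 0 0 0;1 0 0 0 0;1 0 0 0 0;1 0 0 0 0;1 0 0 0 0;1 0 0 0 0;1 0 0 0 0;1 0 0 0 0;1 0 0 0 0"

```text
clock: 22.28
eef_pos: [0.5751, 0.3815, 0.0171]
tool_rot: [3.141, -0.0, 1.179]
ft_force: [2.3, 0.5, -0.2]
gripper_width: 0.362
grip_force: 30.0
```

Call:
drive_tool:
  commands: "1 0 0 -.5 0;1 0 0 -.7 0;1 0 0 -.7 0;1 0 0 -.7 0;1 -.3 .2 0 0;1 -.8 .45 0 0;1 -.8 .45 0 0;1 -.8 .45 0 0;1 -.8 .45 0 0;1 -.8 .45 0 0;1 -.45 .3 0 0;1 0 0 0 0;1 0 0 0 0;1 0 0 0 0"

```text
clock: 24.02
eef_pos: [0.6035, 0.1659, 0.1211]
tool_rot: [-3.141, -0.001, 1.181]
ft_force: [-0.1, 0.9, -3.0]
gripper_width: 0.359
grip_force: 30.0
```

```bash
python3 st.py t34
```

```text
[0.6035 0.1659 0.1211] [-3.141e+00 -1.000e-03  1.181e+00] 24.025
t34 rows of x,y: [-0.05  0.03]
```

Call:
drive_tool:
  commands: "1 -.03 .02 .4 0;1 0 0 .5 0;1 0 0 .5 0;1 0 0 .4 0;1 0 0 .2 0;1 0 0 .05 0;1 0 0 0 0;1 0 0 0 0"

```text
clock: 25.02
eef_pos: [0.6047, 0.1628, 0.0398]
tool_rot: [3.141, -0.001, 1.179]
ft_force: [-0.5, -0.3, -2.5]
gripper_width: 0.364
grip_force: 30.0
```

```bash
python3 st.py t34; python3 -c "
from h import *
e=snap('side','s5.png')
b=e['frame'][150:270,220:370]
p=sensors.get_state()['eef_pos']
print(((proj(e,[.6039,.1637,.014])-[220,150])*5).round(),((proj(e,p-[0,0,.017])-[220,150])*5).round())
cv2.imwrite('pics/b5.png',cv2.resize(b,None,fx=5,fy=5,interpolation=cv2.INTER_CUBIC)[...,::-1])"
```

```text
[0.6047 0.1628 0.0398] [ 3.141e+00 -1.000e-03  1.179e+00] 25.025
t34 rows of x,y: [ 0.01 -0.03]
[278. 414.] [275. 396.]
```

View pics/b5.png

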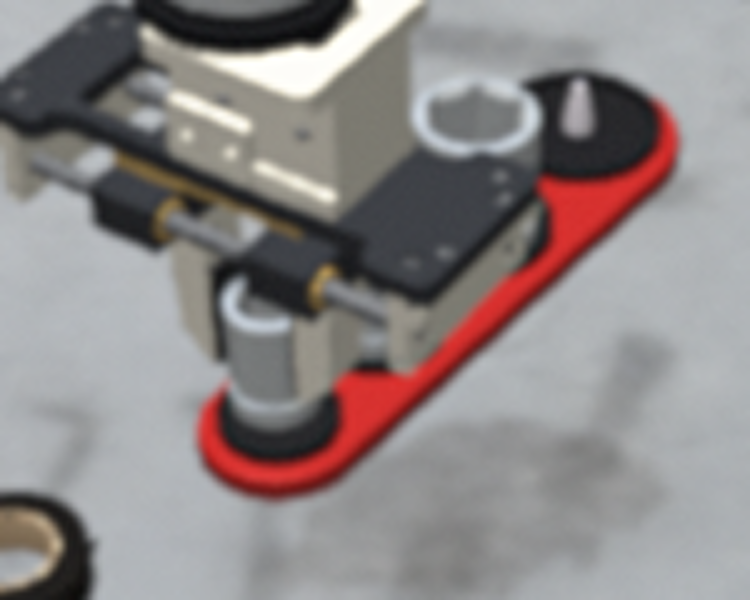

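Call:
drive_tool:
  commands: "1 .01 -.03 0 0;1 0 0 .08 0;1 0 0 .08 0;1 0 0 .06 0;1 0 0 0 0;1 0 0 0 0"

```text
clock: 25.82
eef_pos: [0.6032, 0.1633, 0.031]
tool_rot: [3.141, 0.0, 1.179]
ft_force: [-2.6, -2.3, 7.0]
gripper_width: 0.363
grip_force: 30.0
```

Call:
drive_tool:
  commands: "0 0 0 0 0;0 0 0 0 0;0 0 0 0 0;0 0 0 0 0;0 0 0 -.4 0;0 0 0 -.8 0;0 0 0 -1 0;0 .4 -.4 0 0;0 .8 -.9 0 0;0 .8 -.9 0 0;0 .8 -.9 0 0;0 .8 -.9 0 0;0 .8 -.9 0 0;0 .27 -.64 0 0;0 0 0 0 0;0 0 0 0 0;0 0 0 0 0"

```text
clock: 27.95
eef_pos: [0.4709, 0.4195, 0.1182]
tool_rot: [3.141, 0.001, 1.177]
ft_force: [0.7, 0.5, -0.1]
gripper_width: 0.998
grip_force: 0.0
```

```bash
python3 st.py s58
```

```text
[0.4709 0.4195 0.1182] [3.141e+00 1.000e-03 1.177e+00] 27.95
s58 rows of x,y: [ 0.02 -0.04]
```

Call:
drive_tool:
  commands: "0 .02 -.04 .5 0;0 0 0 .8 0;0 0 0 .8 0;0 0 0 .3 0;0 0 0 0 0;0 0 0 0 0;1 0 0 0 0;1 0 0 0 0;1 0 0 0 0;1 0 0 0 0;1 0 0 0 0;1 0 0 0 0;1 0 0 0 0;1 0 0 0 0"

```text
clock: 29.7
eef_pos: [0.4693, 0.4219, 0.0225]
tool_rot: [3.141, -0.0, 1.178]
ft_force: [3.8, -2.4, 4.7]
gripper_width: 0.627
grip_force: 30.0
```

Call:
drive_tool:
  commands: "1 0 0 -.5 0;1 0 0 -.8 0;1 0 0 -.8 0;1 0 0 -.7 0;1 -.4 .3 0 0;1 -.9 .5 0 0;1 -.9 .5 0 0;1 -.9 .5 0 0;1 -.9 .5 0 0;1 -.9 .5 0 0;1 -.9 .5 0 0;1 -.9 .5 0 0;1 -.9 .5 0 0;1 -.9 .5 0 0;1 -.9 .5 0 0;1 -.66 .26 0 0;1 0 0 0 0;1 0 0 0 0;1 0 0 0 0"

```text
clock: 32.08
eef_pos: [0.5201, -0.0336, 0.1342]
tool_rot: [-3.141, -0.0, 1.181]
ft_force: [-0.1, -0.1, -5.7]
gripper_width: 0.623
grip_force: 30.0
```

```bash
python3 st.py t58
```

```text
[ 0.5201 -0.0336  0.1342] [-3.141 -0.     1.181] 32.075
t58 rows of x,y: [-0.05  0.05]
```

Call:
drive_tool:
  commands: "1 -.03 .03 .4 0;1 0 0 .5 0;1 0 0 .5 0;1 0 0 .4 0;1 0 0 .3 0;1 0 0 .15 0;1 0 0 0 0;1 0 0 0 0"

```text
clock: 33.08
eef_pos: [0.5216, -0.0363, 0.0448]
tool_rot: [3.141, -0.0, 1.179]
ft_force: [-0.3, -0.1, -5.4]
gripper_width: 0.627
grip_force: 30.0
```

```bash
python3 st.py t58; python3 -c "
from h import *
e=snap('side','s6.png')
b=e['frame'][110:230,240:390]
p=sensors.get_state()['eef_pos']
print(((proj(e,[.5212,-.0361,.014])-[240,110])*5).round(),((proj(e,p-[0,0,.0225])-[240,110])*5).round())
cv2.imwrite('pics/b6.png',cv2.resize(b,None,fx=5,fy=5,interpolation=cv2.INTER_CUBIC)[...,::-1])"
```

```text
[ 0.5216 -0.0363  0.0448] [ 3.141 -0.     1.179] 33.075
t58 rows of x,y: [ 0.   -0.01]
[476. 324.] [476. 308.]
```

View pics/b6.png

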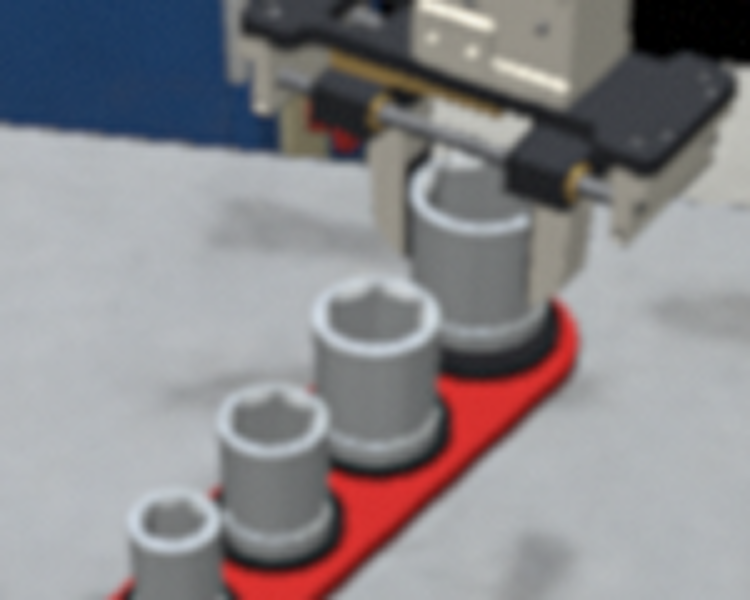

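The first three sockets stand in their seats, and socket_58 is centred over its seat (column 476). Now I lower it.

Call:
drive_tool:
  commands: "1 0 0 .08 0;1 0 0 .08 0;1 0 0 .06 0;1 0 0 0 0;1 0 0 0 0"

```text
clock: 33.75
eef_pos: [0.5211, -0.0364, 0.0364]
tool_rot: [3.141, 0.001, 1.179]
ft_force: [-3.9, -1.1, 9.3]
gripper_width: 0.621
grip_force: 30.0
```

Call:
drive_tool:
  commands: "0 0 0 0 0;0 0 0 0 0;0 0 0 0 0;0 0 0 0 0;0 0 0 -.4 0;0 0 0 -.8 0;0 0 0 -1 0;0 0 0 -1 0;0 -1 0 0 0;0 -1 0 0 0;0 -1 0 0 0;0 -1 0 0 0;0 -1 0 0 0;0 0 0 0 0;0 0 0 0 0"

```text
clock: 35.62
eef_pos: [0.4451, -0.2205, 0.1643]
tool_rot: [3.141, -0.0, 1.179]
ft_force: [0.8, -0.1, -0.8]
gripper_width: 0.996
grip_force: 0.0
```

```bash
python3 -c "
from h import *
e=snap('side','s7.png'); t=snap('top','t7.png')
b=cv2.resize(e['frame'][130:280,200:400],(400,300),interpolation=cv2.INTER_CUBIC)
a=cv2.resize(t['frame'][130:280,270:470],(400,300),interpolation=cv2.INTER_CUBIC)
cv2.imwrite('pics/f.png',np.hstack([b,a])[...,::-1])
for n,X,h in(('34',(.6039,.1637),.05),('42',(.5793,.1045),.054),('50',(.5517,.0379),.058),('58',(.5212,-.0361),.062)):
  print(n,((proj(e,[*X,h+.014])-[200,130])*2).round(1),((proj(t,[*X,h+.014])-[270,130])*2).round(1)+[400,0])"
```

```text
34 [148.2 166.1] [520.3 114.1]
42 [188.1 125.5] [585.3 139. ]
50 [229.7  83.7] [659.6 167.6]
58 [272.   41.3] [743.6 199.9]
```

View pics/f.png

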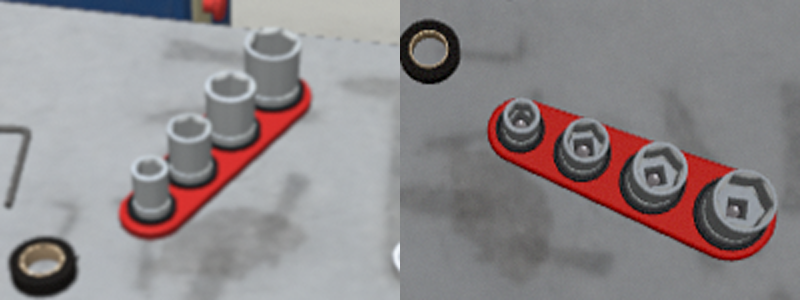

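All four sockets stand upright, with their tops where they should be to within 1–2 mm. In the side crop they are at (151,165), (188,126), (230,84) and (272,41). The tape hasn't moved.

```bash
python3 -c "
from h import *
print(workorder.job_done())"
```

```text
the job is handed in; nothing more can be done
None
```

I put all four sockets back on the red tray in their matching seats, hexagon end up and let go, and handed the job in at about 36 s of the 104 s limit; the arm never came near the bearing or the tape, and no verdict came back.

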